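# Put away the domed stakes

### The job

Tidy the goldsmith's bench: put the three round, domed steel stakes away in the wooden tray, each standing upright inside the collar that matches its size: the smallest in the narrowest collar, the middle one in the middle-sized collar, the largest in the widest. Leave the look-alikes, the two square stakes and the hollow-topped round one, standing where they are.

Things in the scene. Friction and masses are not known exactly. Their poses are not given: they have to be found in the camera images.
- dome_small: small domed stake: loose steel forming stake standing upright, round, spool-shaped: foot disc 24 mm across and 10 mm high, a thinner neck, then a solid round head 24 mm across with straight sides from 28 to 48 mm above the bench and a low dome up to 52 mm. Origin at the centre of the underside, z up along the stake; grip the head about 38 mm above the origin.
- dome_medium: medium domed stake: loose steel forming stake standing upright, round, spool-shaped: foot disc 36 mm across and 10 mm high, a thinner neck, then a solid round head 36 mm across with straight sides from 28 to 48 mm above the bench and a low dome up to 54 mm. Origin at the centre of the underside, z up along the stake; grip the head about 38 mm above the origin.
- dome_large: large domed stake: loose steel forming stake standing upright, round, spool-shaped: foot disc 48 mm across and 10 mm high, a thinner neck, then a solid round head 48 mm across with straight sides from 28 to 48 mm above the bench and a low dome up to 56 mm. Origin at the centre of the underside, z up along the stake; grip the head about 38 mm above the origin.
- square_small: small square stake, a look-alike to leave alone: loose steel stake of like build, 54 mm high, but with square foot and square flat head 25 x 25 mm. Origin at the centre of the underside, z up.
- square_large: large square stake, a look-alike to leave alone: loose steel stake of like build, 54 mm high, but with square foot and square flat head 38 x 38 mm. Origin at the centre of the underside, z up.
- hollow_stake: hollow stake, a look-alike to leave alone: loose round steel stake 36 mm across and 54 mm high, like the medium one, but its head is an open cup (28 mm wide, 22 mm deep, dark floor) instead of a dome. Origin at the centre of the underside, z up.
- tray: fixed, shallow light-wood tray, 92 mm (its x) by 250 mm (its y), 16 mm high over its rim; floor 6 mm thick; walls 6 mm. It holds the three collars in a row along its y, 78 mm apart (at y = -78, 0, +78 mm). Origin at the centre of the underside.
- collar_small: small collar: fixed dark-wood round cup with a low rim in the tray, 40 mm wide inside, 46 mm outside, rim 12 mm above its underside, floor 3 mm thick. Origin at the centre of its underside, which lies on the tray's floor (6 mm above the bench); a stake standing in it has its own origin 3 mm above the collar's. Its y runs along the row of collars.
- collar_medium: medium collar: fixed dark-wood round cup with a low rim in the tray, 52 mm wide inside, 58 mm outside, rim 12 mm above its underside, floor 3 mm thick. Origin at the centre of its underside, which lies on the tray's floor (6 mm above the bench); a stake standing in it has its own origin 3 mm above the collar's. Its y runs along the row of collars.
- collar_large: large collar: fixed dark-wood round cup with a low rim in the tray, 64 mm wide inside, 70 mm outside, rim 12 mm above its underside, floor 3 mm thick. Origin at the centre of its underside, which lies on the tray's floor (6 mm above the bench); a stake standing in it has its own origin 3 mm above the collar's. Its y runs along the row of collars.

How it is judged:
At the end, for the whole second after the job is handed in: Each domed stake stands upright (tilt under 0.1 rad) on the floor of the collar of its own size (centres within 10.5 mm, stake's underside no more than 6 mm above the collar's), released and at rest; the square and hollow stakes still stand within 30 mm of where they were (horizontal distance between dome_small and collar_small below 0.0105 m and z of dome_small in the frame of collar_small between 0 and 0.006 m and angle between each of dome_small, dome_medium, dome_large, square_small, square_large, hollow_stake's own z axis and vertical below 0.1 rad and linear speed of each of dome_small, dome_medium, dome_large below 0.02 m/s and contact force between each of dome_small, dome_medium, dome_large and the fingers below 0.1 N and horizontal distance between dome_medium and collar_medium below 0.0105 m and z of dome_medium in the frame of collar_medium between 0 and 0.006 m and horizontal distance between dome_large and collar_large below 0.0105 m and z of dome_large in the frame of collar_large between 0 and 0.006 m and distance of each of square_small, square_large, hollow_stake from where it was at the start of the episode below 0.03 m); the robot touches nothing.
It fails at once if square_small is lifted, knocked over or shifted by more than 30 mm (distance of square_small from where it was at the start of the episode above 0.03 m or angle between square_small's own z axis and vertical above 0.5 rad).
It fails at once if square_large is lifted, knocked over or shifted by more than 30 mm (distance of square_large from where it was at the start of the episode above 0.03 m or angle between square_large's own z axis and vertical above 0.5 rad).
It fails at once if hollow_stake is lifted, knocked over or shifted by more than 30 mm (distance of hollow_stake from where it was at the start of the episode above 0.03 m or angle between hollow_stake's own z axis and vertical above 0.5 rad).
It also fails if it takes over 80 s, if anything falls off the work surface, if the arm or the gripper's body presses on something with over 40 N, if the wrist force passes 120 N, or if a joint passes its speed limit or range.

### The arm

A 6-joint arm with a two-finger parallel gripper is mounted at the origin on the work surface. World frame = base frame: x ahead of the robot, y to its left, z up, the work surface at z = 0. Lengths are in m, angles in rad, forces in N, time in s.
With the tool pointing down it reaches from about 0.25 to 0.8 m from the base axis. Payload 8.5 kg.
Tool frame: the origin (TCP) lies at the very end of the fingers, on their centre line; the grasp point (between the pads) lies 19 mm behind it; z points along the fingers, y is the line along which they close (so a half turn about z gives the same grasp; the last joint's range is limited). The gripper opens to 85 mm and grips with 20 to 120 N. Pads are 22 mm wide; open, the fingers measure 114 mm over their backs; the gripper's body (76 mm by 85 mm) begins 54 mm behind the grasp point. The pads swing forward as they close: fully open they stand 13 mm farther back than shut.
Start: joints at [0, 0.238, -0.013, 1.319, 0, 1.571], TCP at [0.525, -0, 0.207] pointing down, gripper open.
Joint ranges: [-2.66, 2.66], [-1.03, 1.9], [-1.14, 1.46], [-1.82, 2.27], [-1.45, 1.34], [-3.14, 3.14]. Speed limits (rad/s): [2.22, 2.22, 2.79, 3.14, 3.14, 3.14].

### API

Orientations are given as a rotation vector (axis times angle).
In Python, from workcell import manip gives the robot as it stands. The module is installed in compiled form; this text tells all that it offers.
- The arm moves only by the tool arm_command, never from a script. Its arguments are lists of equal length, an entry for each row: "linear": the shift along the tool's x, y, z normalised to -1 to 1, where 1 is 0.02 m, a list of three; "twist": the turn, a rotation vector about the tool's x, y, z normalised to -1 to 1, where 1 is 0.08 rad, a list of three; "gripper": the opening, from -1 (shut) to 1 (fully open). In form: {"linear": [[x, y, z], ...], "twist": [[ax, ay, az], ...], "gripper": [gripper, ...]}. A call has 1 to 10 rows; each row shifts and turns the commanded pose from where the row before left it, along the tool's axes as they then stand; what a row does not reach is not made up. A row lasts 1/8 s, in which the tool goes at most 62.5 mm and 10.7 degrees, less where a joint would pass 70% of its speed; a pose out of reach is approached as far as the arm can. A call with a number of a shift or a turn outside -1 to 1 is refused whole. A call with a gripper value outside its range is refused whole. The fingers move at their own pace and stop on an object; the grip force is fixed at half the most. Time passes only in rows, so rows that do not move let the fingers close. It gives the time, the measured TCP pose, the force, the opening and the grip force at its end, in the units of the state.
- manip.get_obs(): the state, without advancing time (a new reading comes with each control period).
- manip.capture(name): name is "scene" or "side" or "wrist"; returns (picture, depth): 400x640x3 uint8, blue, green, red; 400x640 float32, m along the optical axis (not along the pixel's ray), 0 where there is no reading.
- manip.get_calibration(name): a dict with "K" (3x3 intrinsics, pixels), "xyz" and "attitude" of the camera in the world; the wrist camera has in their place "T_tool_cam" (4x4, takes a point from camera to tool coordinates, whose origin is the TCP and whose axes are the flange's). Camera axes: x right, y down, z forward; pixel columns grow to the right and rows downward; lengths in m; the calibration is good to about 2 mm. A picture is of the moment at which its call begins: read the wrist's pose just before it. get_calibration takes no time and is no camera call.
- manip.job_done(): hands the job in; it is judged then, once.
The state is a dict: "clock": time; "joint_positions": joint angles; "dq": joint speeds; "joint_efforts": joint torques, N m; "tool_pos": TCP position; "ee_rot": TCP orientation; "force": force on the tool from outside, world axes, zero at the start; "moment": the same for the moment, N m; "grip_width": finger opening in m; "grip_force": force on a finger pad.
Only numpy, scipy, OpenCV 4.12 (cv2) and the standard library are available. Lean on these libraries where they do the work, as an engineer would, in place of code of your own. Each camera call takes 0.05 s, during which the arm holds its last target. There are 200 camera calls.

## Working session

There is one attempt and no reset: what is moved stays moved. The work goes in short steps, Python scripts to look and compute and a tool call to move; the robot and the scene stay as the last step left them, time stands still between calls to the robot, and variables do not carry over. Pictures are saved under pics/ and viewed, at most 14 in all, crops included, and the job is handed in when it is done.

Besides the shell and the picture viewer there is one more tool, called after ">>>" as a command line: name --argument value ..., lists and objects as JSON in quotes. arm_command: Moves the arm, as the interface text tells. Its arguments: {"type":"object","properties":{"linear":{"type":"array","items":{"type":"array","items":{"type":"number"}}},"twist":{"type":"array","items":{"type":"array","items":{"type":"number"}}},"gripper":{"type":"array","items":{"type":"number"}}},"required":["linear","twist","gripper"]}

```bash
mkdir -p pics; cat > h.py <<'E'
from workcell import manip
import numpy as np, cv2
from scipy.spatial.transform import Rotation as R
def cloud(name):
    o=manip.get_obs(); im,d=manip.capture(name); c=manip.get_calibration(name); K=np.array(c["K"])
    v,u=np.mgrid[:400,:640]
    P=np.stack([(u-K[0,2])/K[0,0]*d,(v-K[1,2])/K[1,1]*d,d],-1)
    if "T_tool_cam" in c:
        T=np.array(c["T_tool_cam"]); P=P@T[:3,:3].T+T[:3,3]
        W=P@R.from_rotvec(o["ee_rot"]).as_matrix().T+np.array(o["tool_pos"])
    else:
        a=np.array(c["attitude"]); M=a if a.shape==(3,3) else R.from_rotvec(a).as_matrix()
        W=P@M.T+np.array(c["xyz"])
    W[d==0]=np.nan
    return im,W
E
python3 - <<'E'
from h import *
o=manip.get_obs();print(o["tool_pos"],o["ee_rot"],o["clock"],o["grip_width"])
for n in ["scene","side","wrist"]:
    print(n,manip.get_calibration(n))
    im,W=cloud(n);cv2.imwrite(f"pics/{n}0.png",im);np.savez(f"{n}0.npz",im=im,W=W)
    print(n,np.nanmedian(W[...,2]),np.nanmin(W.reshape(-1,3),0),np.nanmax(W.reshape(-1,3),0))
E
```

```text
[ 5.24529961e-01 -3.67315734e-06  2.06761442e-01] [-2.22069557e+00 -2.22068854e+00  1.65063020e-03] 0.0 0.08520611080378565
scene {'K': array([[372.5715507 ,   0.        , 320.49550018],
       [  0.        , 372.5715507 , 203.94782393],
       [  0.        ,   0.        ,   1.        ]]), 'xyz': array([0.97912523, 0.03633632, 0.6688881 ]), 'attitude': array([-1.82075406, -1.91161899,  0.63373457])}
scene 0.00030696403636998326 [-1.84359638 -1.80815997 -0.76414238] [0.90410654 1.79136307 0.47482156]
side {'K': array([[424.93039504,   0.        , 314.97816075],
       [  0.        , 424.93039504, 190.82591554],
       [  0.        ,   0.        ,   1.        ]]), 'xyz': array([ 0.22356566, -0.70354372,  0.5850087 ]), 'attitude': array([-2.15900273,  0.44954093, -0.2396915 ])}
side 0.0018750566408138325 [-0.06762298 -0.62070494 -0.43734209] [1.49356589 1.80504812 0.44715478]
wrist {'K': array([[330.22592557,   0.        , 318.31653104],
       [  0.        , 330.22592557, 201.91843654],
       [  0.        ,   0.        ,   1.        ]]), 'T_tool_cam': array([[-3.97140942e-04, -9.56485996e-01, -2.91777967e-01,
         7.41159640e-02],
       [ 9.99999153e-01, -1.83260591e-05, -1.30103034e-03,
        -3.87899408e-04],
       [ 1.23907016e-03, -2.91778237e-01,  9.56485193e-01,
        -1.66571348e-01],
       [ 0.00000000e+00,  0.00000000e+00,  0.00000000e+00,
         1.00000000e+00]])}
wrist 0.00031262809359138 [ 0.0659016  -0.76004663 -0.47766286] [1.48668133 0.17121652 0.32435072]
```

View pics/scene0.png

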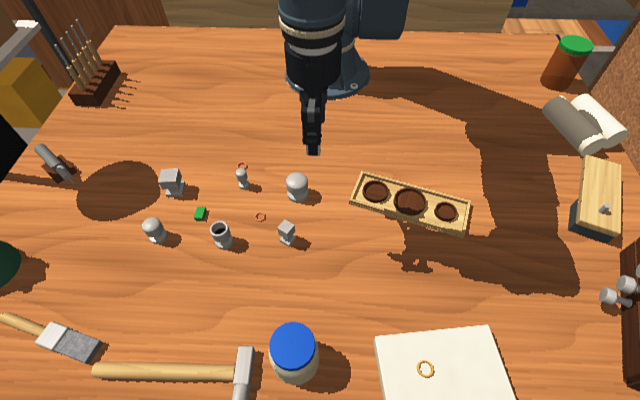

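View pics/side0.png

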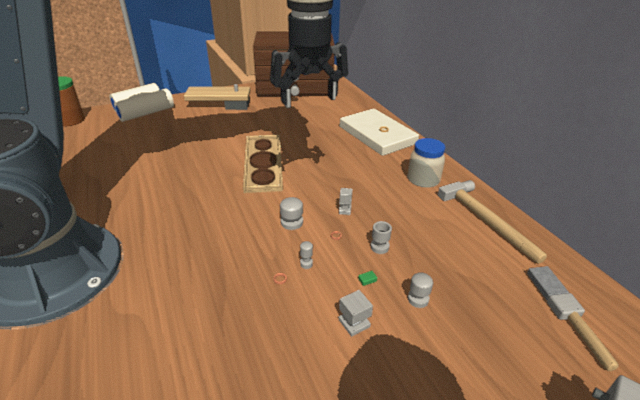

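```bash
python3 - <<'E'
from h import *
for n in ["scene","side","wrist"]:
    z=np.load(n+"0.npz");W=z["W"]
    m=((W[...,2]>.040)&(W[...,2]<.065)&(W[...,0]>.2)&(W[...,0]<.9)&(abs(W[...,1])<.6)).astype(np.uint8)
    k,l,s,c=cv2.connectedComponentsWithStats(m)
    print(n)
    for i in range(1,k):
        if s[i,4]<40: continue
        p=W[l==i]; t=p[p[:,2]>.046]
        if len(t)<10: continue
        print(c[i].round(),s[i,4],"mid",((t.min(0)+t.max(0))/2).round(4),"ext",np.ptp(t,0).round(4),"mean",t.mean(0).round(4))
E
```

```text
scene
[561. 115.] 128 mid [0.2227 0.5922 0.0514] ext [0.0449 0.0155 0.0108] mean [0.217  0.5952 0.0505]
[595. 204.] 1608 mid [0.465  0.5639 0.0554] ext [0.2003 0.0722 0.0188] mean [0.4943 0.5738 0.0482]
[169. 176.] 337 mid [ 0.4644 -0.3276  0.0518] ext [0.0406 0.0409 0.0116] mean [ 0.4667 -0.3262  0.0535]
[241. 173.] 93 mid [ 0.4449 -0.1738  0.0503] ext [0.0219 0.0224 0.0065] mean [ 0.4459 -0.1731  0.0506]
[296. 181.] 343 mid [ 0.4645 -0.0469  0.0524] ext [0.0452 0.0462 0.0127] mean [ 0.4675 -0.0466  0.0531]
[151. 225.] 260 mid [ 0.5908 -0.3276  0.0516] ext [0.0332 0.0345 0.0111] mean [ 0.5919 -0.3259  0.0519]
[286. 227.] 196 mid [ 0.5852 -0.0576  0.0514] ext [0.032  0.0332 0.0107] mean [ 0.5864 -0.0571  0.0532]
[219. 230.] 211 mid [ 0.5957 -0.1886  0.0511] ext [0.0358 0.0353 0.01  ] mean [ 0.5963 -0.188   0.052 ]
[633. 261.] 298 mid [0.6356 0.5845 0.0554] ext [0.0853 0.0306 0.0187] mean [0.6319 0.5861 0.0549]
[  2. 254.] 58 mid [ 0.6634 -0.5953  0.0479] ext [0.0157 0.0067 0.0034] mean [ 0.6632 -0.5952  0.0479]
[629. 321.] 1009 mid [0.7554 0.537  0.0552] ext [0.1446 0.0539 0.0184] me
[... 1080 characters left out ...]
8  0.0512] ext [0.036  0.0355 0.0103] mean [ 0.5841 -0.3317  0.0527]
[355. 305.] 668 mid [ 0.4619 -0.3292  0.0522] ext [0.0422 0.0427 0.0123] mean [ 0.46   -0.3311  0.0541]
wrist
[585. 188.] 1607 mid [ 0.8041 -0.0172  0.0555] ext [0.0524 0.075  0.019 ] mean [ 0.7896 -0.0089  0.0564]
[260. 221.] 1611 mid [ 0.4623 -0.0477  0.0519] ext [0.0464 0.0479 0.0116] mean [ 0.4632 -0.0452  0.0533]
[375. 231.] 667 mid [ 0.5836 -0.0576  0.0509] ext [0.0327 0.0336 0.0097] mean [ 0.5831 -0.0563  0.0532]
[250. 322.] 355 mid [ 0.4431 -0.1726  0.0501] ext [0.0232 0.0227 0.0079] mean [ 0.4439 -0.1711  0.0504]
[379. 335.] 638 mid [ 0.5941 -0.1881  0.0506] ext [0.035  0.0354 0.009 ] mean [ 0.594  -0.1873  0.0516]
```

The scene shows dome_large at (296,185), dome_small at (241,177) and dome_medium at (152,229). The squares are at (170,182) and (287,232), the hollow stake at (220,234). The tray runs from (355,185) to (465,225), and its collars look medium, large, small from left to right. Next I fit the collars.

```bash
python3 - <<'E'
from h import *
from scipy.optimize import least_squares
for n in ["scene","side"]:
    z=np.load(n+"0.npz");W=z["W"];im=z["im"].astype(int)
    roi=(W[...,0]>.38)&(W[...,0]<.65)&(W[...,1]>.05)&(W[...,1]<.36)&(W[...,2]>.005)&(W[...,2]<.03)
    lum=im.sum(-1)
    m=(roi&(lum<240)).astype(np.uint8)
    k,l,s,c=cv2.connectedComponentsWithStats(m)
    p=W[roi&(W[...,2]>.013)]
    r=cv2.minAreaRect((p[:,:2]*1000).astype(np.float32)); print(n,"tray",r)
    for i in range(1,k):
        if s[i,4]<80: continue
        q=W[l==i]; print(c[i].round(),s[i,4],q.mean(0).round(4),((q.min(0)+q.max(0))/2).round(4),np.ptp(q,0).round(4))
        t=q[q[:,2]>.0165]
        if len(t)>12:
            f=least_squares(lambda a:np.hypot(t[:,0]-a[0],t[:,1]-a[1])-a[2],[*q.mean(0)[:2],.025],loss="soft_l1",f_scale=.002).x
            print("  rim fit",f.round(4),len(t))
E
```

```text
scene tray ((480.4810485839844, 200.63555908203125), (250.15863037109375, 94.768798828125), 71.8980484008789)
[375. 191.] 455 [0.4568 0.1277 0.011 ] [0.4569 0.1279 0.013 ] [0.0566 0.0574 0.014 ]
  rim fit [0.4567 0.1267 0.0268] 54
[410. 201.] 720 [0.4811 0.2019 0.0109] [0.4803 0.2028 0.013 ] [0.0873 0.0725 0.0152]
  rim fit [0.4806 0.2005 0.0333] 95
[445. 211.] 331 [0.5053 0.2758 0.0114] [0.505  0.2745 0.0132] [0.0451 0.0447 0.0157]
  rim fit [0.5053 0.2744 0.0206] 53
side tray ((477.9737854003906, 201.14230346679688), (256.89556884765625, 91.88558197021484), 71.94305419921875)
[263. 163.] 851 [0.4754 0.1858 0.0134] [0.4758 0.1987 0.0138] [0.0999 0.2049 0.0156]
  rim fit [-0.0558  0.3728  0.5689] 218
```

The tray centre is about (0.479, 0.201). Its collars are medium (0.455, 0.127), large (0.479, 0.201) and small (0.503, 0.275), with 78 mm spacing and radii that match. I start with the large stake. Tool x is world y, tool y is world x, and tool z is down.

>>> arm_command --linear '[[-0.4,-0.52,0.9],[-0.4,-0.52,0.9],[-0.4,-0.52,0.9],[-0.4,-0.52,0.9],[-0.4,-0.52,0.9],[-0.4,-0.52,0.9],[0,0,0],[0,0,0]]' --twist '[[0,0,0],[0,0,0],[0,0,0],[0,0,0],[0,0,0],[0,0,0],[0,0,0],[0,0,0]]' --gripper '[1,1,1,1,1,1,1,1]'

```text
clock: 1.15
tool_pos: [0.4633, -0.0479, 0.1]
ee_rot: [2.221, 2.221, 0.001]
force: [1.2, 0.6, 0.2]
grip_width: 0.0855
grip_force: 0.0
```

>>> arm_command --linear '[[0,-0.04,0.84],[0,0,0.84],[0,0,0.84],[0,0,0.84],[0,0,0.84],[0,0,0],[0,0,0],[0,0,0],[0,0,0],[0,0,0]]' --twist '[[0,0,0],[0,0,0],[0,0,0],[0,0,0],[0,0,0],[0,0,0],[0,0,0],[0,0,0],[0,0,0],[0,0,0]]' --gripper '[1,1,1,1,1,1,-1,-1,-1,-1]'

```text
clock: 2.4
tool_pos: [0.4628, -0.048, 0.0168]
ee_rot: [2.22, 2.22, 0.003]
force: [-1.9, -0.1, 10.8]
grip_width: 0.0448
grip_force: 59.4
```

>>> arm_command --linear '[[0,0,0],[0,0,0],[0,0,-1],[0,0,-1],[0,0,-1],[0,0,-1],[0,0,0]]' --twist '[[0,0,0],[0,0,0],[0,0,0],[0,0,0],[0,0,0],[0,0,0],[0,0,0]]' --gripper '[-1,-1,-1,-1,-1,-1,-1]'

```text
clock: 3.28
tool_pos: [0.4626, -0.0481, 0.0965]
ee_rot: [2.22, 2.22, 0.002]
force: [-0.4, -0.4, -5.4]
grip_width: 0.0444
grip_force: 62.9
```

```bash
python3 - <<'E'
from h import *
im,W=cloud("side");np.savez("side1.npz",im=im,W=W)
cv2.imwrite("pics/side1.png",cv2.resize(im[110:260,210:410],None,fx=3,fy=3,interpolation=cv2.INTER_CUBIC))
m=(abs(W[...,0]-.4625)<.045)&(abs(W[...,1]+.048)<.03)&(W[...,2]>.03)
for a in np.arange(.06,.2,.01):
    q=W[m&(abs(W[...,2]-a)<.005)]
    if len(q)>5: print(a.round(3),len(q),q.min(0).round(4),q.max(0).round(4))
E
```

```text
0.08 36 [ 0.4377 -0.0725  0.0797] [ 0.4781 -0.0457  0.0849]
0.09 202 [ 0.4369 -0.0726  0.0851] [ 0.4834 -0.0319  0.0944]
0.1 17 [ 0.4498 -0.0597  0.0953] [ 0.4685 -0.0492  0.0986]
0.11 60 [ 0.4363 -0.0729  0.1084] [ 0.4792 -0.0427  0.1149]
0.12 99 [ 0.4371 -0.0726  0.1151] [ 0.4795 -0.0448  0.125 ]
0.13 213 [ 0.4262 -0.0756  0.1251] [ 0.4946 -0.0273  0.135 ]
0.14 206 [ 0.4246 -0.0652  0.135 ] [ 0.4957 -0.0316  0.1449]
0.15 84 [ 0.4245 -0.0598  0.1452] [ 0.4956 -0.0359  0.1549]
0.16 76 [ 0.4242 -0.0604  0.155 ] [ 0.4952 -0.0378  0.165 ]
0.17 111 [ 0.4178 -0.062   0.165 ] [ 0.5075 -0.0382  0.175 ]
0.18 157 [ 0.4179 -0.0615  0.175 ] [ 0.5069 -0.0331  0.1849]
0.19 114 [ 0.4289 -0.0678  0.185 ] [ 0.5073 -0.0324  0.1949]
0.2 137 [ 0.4311 -0.067   0.1951] [ 0.5075 -0.0314  0.2049]
```

View pics/side1.png

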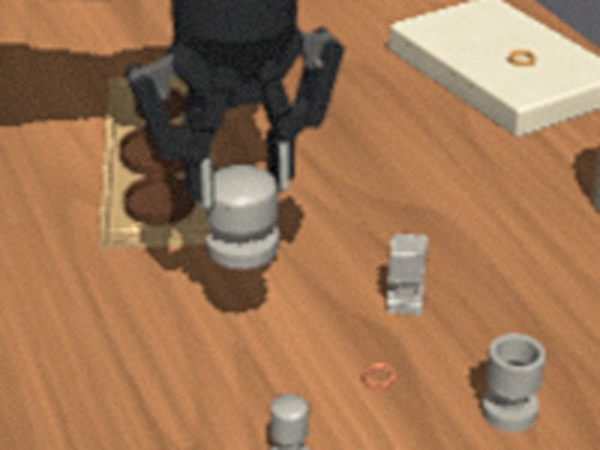

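The stake hangs upright in the crop, head at (243,200), with its underside about 17 mm below the TCP. I carry it to the large collar.

>>> arm_command --linear '[[0.95,0.06,0],[0.95,0.06,0],[0.95,0.06,0],[0.95,0.06,0],[0.95,0.06,0],[0.95,0.06,0],[0.95,0.06,0],[0.95,0.06,0],[0.95,0.06,0],[0.95,0.06,0]]' --twist '[[0,0,0],[0,0,0],[0,0,0],[0,0,0],[0,0,0],[0,0,0],[0,0,0],[0,0,0],[0,0,0],[0,0,0]]' --gripper '[-1,-1,-1,-1,-1,-1,-1,-1,-1,-1]'

```text
clock: 4.58
tool_pos: [0.4734, 0.1428, 0.0948]
ee_rot: [-2.221, -2.221, 0.001]
force: [0.7, -0.1, -2.9]
grip_width: 0.0442
grip_force: 62.9
```

>>> arm_command --linear '[[0.95,0.06,0],[0.95,0.06,0],[0.55,0.1,0],[0,0,0.8],[0,0,0.8],[0,0,0],[0,0,0]]' --twist '[[0,0,0],[0,0,0],[0,0,0],[0,0,0],[0,0,0],[0,0,0],[0,0,0]]' --gripper '[-1,-1,-1,-1,-1,-1,-1]'

```text
clock: 5.45
tool_pos: [0.4785, 0.1912, 0.0639]
ee_rot: [2.221, 2.221, 0.001]
force: [-0.3, -0.9, -4.1]
grip_width: 0.0444
grip_force: 62.9
```

```bash
python3 - <<'E'
from h import *
for n in ["wrist","scene"]:
    im,W=cloud(n);np.savez(n+"2.npz",im=im,W=W)
    if n=="wrist": cv2.imwrite("pics/w2.png",im)
    else: cv2.imwrite("pics/s2.png",cv2.resize(im[110:260,310:510],None,fx=3,fy=3,interpolation=cv2.INTER_CUBIC))
print(manip.get_obs()["tool_pos"])
E
```

```text
[0.47865775 0.19118033 0.06407832]
```

View pics/w2.png

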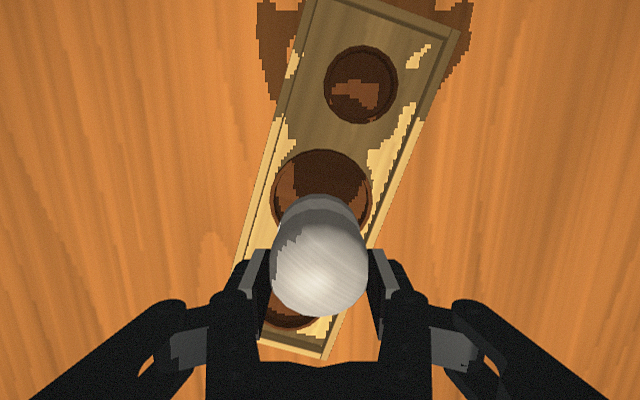

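View pics/s2.png

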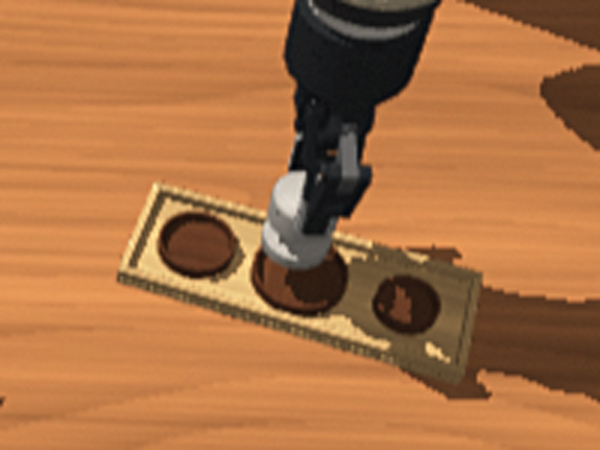

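The stake is upright at (320,255) in the wrist view, and the large collar is partly hidden behind it at (322,190). I check the tray in the wrist frame.

```bash
python3 - <<'E'
from h import *
z=np.load("wrist2.npz");W=z["W"];im=z["im"].astype(int)
q=W[40:130,318:405].reshape(-1,3); b=(im[40:130,318:405].sum(-1)<250).ravel()
t=q[b&(q[:,2]<.03)&(q[:,2]>0)]; (c,r)=cv2.minEnclosingCircle((t[:,:2]*1000).astype(np.float32)); print("small collar",c,r)
p=W[(W[...,2]>.013)&(W[...,2]<.025)&(W[...,0]>.38)&(W[...,0]<.58)&(W[...,1]>.05)&(W[...,1]<.36)]
print("tray",cv2.minAreaRect((p[:,:2]*1000).astype(np.float32)))
h=W[(W[...,2]>.08)&(W[...,2]<.107)&(abs(W[...,0]-.4785)<.018)&(abs(W[...,1]-.191)<.035)]
print("head",((h.min(0)+h.max(0))/2).round(4),h.max(0).round(4))
E
```

```text
small collar (503.81585693359375, 274.58245849609375) 36.22990036010742
tray ((479.47503662109375, 200.42913818359375), (250.50857543945312, 92.43782043457031), 71.88970184326172)
head [0.4785 0.1919 0.0924] [0.4965 0.2152 0.1049]
```

>>> arm_command --linear '[[0.45,0.05,0],[0,0,0.7],[0,0,0.7],[0,0,0.35],[0,0,0.1],[0,0,0]]' --twist '[[0,0,0],[0,0,0],[0,0,0],[0,0,0],[0,0,0],[0,0,0]]' --gripper '[-1,-1,-1,-1,-1,-1]'

```text
clock: 6.3
tool_pos: [0.4791, 0.1999, 0.0263]
ee_rot: [-2.222, -2.221, 0.0]
force: [-0.3, 0.4, -3.5]
grip_width: 0.0449
grip_force: 62.9
```

>>> arm_command --linear '[[0,0,0.06],[0,0,0],[0,0,0],[0,0,0],[0,0,0],[0,0,-0.5],[0,0,-1],[0,0,-1],[0,0,-1],[0,0,0]]' --twist '[[0,0,0],[0,0,0],[0,0,0],[0,0,0],[0,0,0],[0,0,0],[0,0,0],[0,0,0],[0,0,0],[0,0,0]]' --gripper '[-1,-1,1,1,1,1,1,1,1,1]'

```text
clock: 7.55
tool_pos: [0.4803, 0.2005, 0.097]
ee_rot: [2.221, 2.221, 0.005]
force: [0.3, -0.7, -0.8]
grip_width: 0.0854
grip_force: 0.0
```

>>> arm_command --linear '[[-0.94,-0.09,0],[-0.94,-0.09,0],[-0.94,-0.09,0],[-0.94,-0.09,0],[-0.94,-0.09,0],[-0.94,-0.09,0],[-0.94,-0.09,0],[-0.94,-0.09,0],[-0.94,-0.09,0],[-0.94,-0.09,0]]' --twist '[[0,0,0],[0,0,0],[0,0,0],[0,0,0],[0,0,0],[0,0,0],[0,0,0],[0,0,0],[0,0,0],[0,0,0]]' --gripper '[1,1,1,1,1,1,1,1,1,1]'

```text
clock: 8.8
tool_pos: [0.4609, 0.0107, 0.0952]
ee_rot: [2.222, 2.221, -0.0]
force: [-0.4, -0.0, -0.9]
grip_width: 0.0854
grip_force: 0.0
```

>>> arm_command --linear '[[-0.94,-0.09,0],[-0.94,-0.09,0],[-0.94,-0.09,0],[-0.94,-0.09,0],[-0.94,-0.09,0],[-0.94,-0.09,0],[-0.94,-0.09,0],[-0.6,-0.09,0],[0,0,0],[0,0,0]]' --twist '[[0,0,0],[0,0,0],[0,0,0],[0,0,0],[0,0,0],[0,0,0],[0,0,0],[0,0,0],[0,0,0],[0,0,0]]' --gripper '[1,1,1,1,1,1,1,1,1,1]'

```text
clock: 10.05
tool_pos: [0.4466, -0.1314, 0.0952]
ee_rot: [-2.221, -2.221, -0.0]
force: [0.4, 0.4, -0.0]
grip_width: 0.0852
grip_force: 0.0
```

```bash
cat > m.py <<'E'
from h import *
import sys
x,y,r=map(float,sys.argv[1:4])
im,W=cloud("wrist")
m=(np.hypot(W[...,0]-x,W[...,1]-y)<r)&(W[...,2]>.044)&(W[...,2]<.062)
t=W[m]; (c,rr)=cv2.minEnclosingCircle((t[:,:2]*1000).astype(np.float32)); print("wrist stake",c,rr,len(t),t[:,2].max())
im,W=cloud("scene");np.savez("scene3.npz",im=im,W=W)
cv2.imwrite("pics/s3_%d.png"%(x*1000),cv2.resize(im[130:250,130:480],None,fx=2,fy=2,interpolation=cv2.INTER_CUBIC))
m=((W[...,2]>.044)&(W[...,2]<.075)&(W[...,0]>.3)&(W[...,0]<.7)&(W[...,1]>-.4)&(W[...,1]<.33)).astype(np.uint8)
k,l,s,c=cv2.connectedComponentsWithStats(m)
for i in range(1,k):
    if s[i,4]>20:
        p=W[l==i]; print("scene",c[i].round(),s[i,4],((p.min(0)+p.max(0))/2).round(4),p[:,2].max().round(4))
print(manip.get_obs()["tool_pos"],manip.get_obs()["clock"])
E
python3 m.py .443 -.1735 .025
```

```text
wrist stake (443.1394958496094, -173.49819946289062) 12.01270580291748 816 0.05381678537179718
scene [169. 176.] 299 [ 0.4648 -0.328   0.0508] 0.0573
scene [240. 172.] 80 [ 0.4457 -0.1737  0.049 ] 0.0534
scene [412. 189.] 407 [0.481  0.1999 0.0556] 0.0669
scene [151. 224.] 234 [ 0.5907 -0.3272  0.0505] 0.0569
scene [286. 227.] 179 [ 0.5843 -0.0575  0.0503] 0.0565
scene [219. 229.] 171 [ 0.5949 -0.1881  0.0502] 0.0559
[ 0.44679005 -0.13113597  0.09521047] 10.15
```

>>> arm_command --linear '[[-0.7,-0.06,0],[-0.7,-0.06,0],[-0.72,-0.06,0],[0,0,0.9],[0,0,0.9],[0,0,0.9],[0,0,0.9],[0,0,0.35],[0,0,0],[0,0,0]]' --twist '[[0,0,0],[0,0,0],[0,0,0],[0,0,0],[0,0,0],[0,0,0],[0,0,0],[0,0,0],[0,0,0],[0,0,0]]' --gripper '[1,1,1,1,1,1,1,1,1,1]'

```text
clock: 11.4
tool_pos: [0.4435, -0.1744, 0.0168]
ee_rot: [2.221, 2.221, 0.0]
force: [-0.1, -0.5, -0.3]
grip_width: 0.0854
grip_force: 0.0
```

>>> arm_command --linear '[[0,0,0],[0,0,0],[0,0,0],[0,0,0],[0,0,0],[0,0,0],[0,0,0],[0,0,0]]' --twist '[[0,0,0],[0,0,0],[0,0,0],[0,0,0],[0,0,0],[0,0,0],[0,0,0],[0,0,0]]' --gripper '[-1,-1,-1,-1,-1,-1,-1,-1]'

```text
clock: 12.4
tool_pos: [0.4434, -0.1741, 0.0166]
ee_rot: [2.221, 2.221, 0.0]
force: [0.0, 0.6, 5.6]
grip_width: 0.0211
grip_force: 58.6
```

>>> arm_command --linear '[[0,0,-0.9],[0,0,-0.9],[0,0,-0.9],[0,0,-0.9],[0,0,-0.9],[0,0,-0.9],[0.93,0.13,0],[0.93,0.13,0],[0.93,0.13,0],[0.93,0.13,0]]' --twist '[[0,0,0],[0,0,0],[0,0,0],[0,0,0],[0,0,0],[0,0,0],[0,0,0],[0,0,0],[0,0,0],[0,0,0]]' --gripper '[-1,-1,-1,-1,-1,-1,-1,-1,-1,-1]'

```text
clock: 13.65
tool_pos: [0.4534, -0.099, 0.124]
ee_rot: [-2.221, -2.221, 0.0]
force: [-0.2, 0.5, -0.3]
grip_width: 0.0205
grip_force: 59.1
```

>>> arm_command --linear '[[0.93,0.13,0],[0.93,0.13,0],[0.93,0.13,0],[0.93,0.13,0],[0.93,0.13,0],[0.93,0.13,0],[0.93,0.13,0],[0.93,0.13,0],[0.93,0.13,0],[0.93,0.13,0]]' --twist '[[0,0,0],[0,0,0],[0,0,0],[0,0,0],[0,0,0],[0,0,0],[0,0,0],[0,0,0],[0,0,0],[0,0,0]]' --gripper '[-1,-1,-1,-1,-1,-1,-1,-1,-1,-1]'

```text
clock: 14.9
tool_pos: [0.4794, 0.0871, 0.124]
ee_rot: [-2.221, -2.221, 0.001]
force: [-0.2, 0.0, -1.6]
grip_width: 0.0208
grip_force: 59.1
```

>>> arm_command --linear '[[0.93,0.13,0],[0.93,0.13,0],[0.93,0.13,0],[0.93,0.13,0],[0.93,0.13,0],[0.93,0.13,0],[0.93,0.13,0],[0.93,0.13,0],[0,0,0],[0,0,0]]' --twist '[[0,0,0],[0,0,0],[0,0,0],[0,0,0],[0,0,0],[0,0,0],[0,0,0],[0,0,0],[0,0,0],[0,0,0]]' --gripper '[-1,-1,-1,-1,-1,-1,-1,-1,-1,-1]'

```text
clock: 16.15
tool_pos: [0.5001, 0.2351, 0.124]
ee_rot: [-2.221, -2.222, 0.001]
force: [-0.9, -0.5, -1.2]
grip_width: 0.0208
grip_force: 59.1
```

>>> arm_command --linear '[[0.99,0.09,0],[0.99,0.09,0],[0,0,0.9],[0,0,0.9],[0,0,0.9],[0,0,0],[0,0,0]]' --twist '[[0,0,0],[0,0,0],[0,0,0],[0,0,0],[0,0,0],[0,0,0],[0,0,0]]' --gripper '[-1,-1,-1,-1,-1,-1,-1]'

```text
clock: 17.02
tool_pos: [0.5043, 0.2755, 0.0708]
ee_rot: [2.221, 2.222, 0.001]
force: [-0.3, -1.0, -1.2]
grip_width: 0.0205
grip_force: 59.0
```

```bash
python3 - <<'E'
from h import *
a=[]
for n,(r,c) in {"wrist":((120,400),(180,460)),"side":((70,210),(200,390))}.items():
    im,W=cloud(n); a.append(cv2.resize(im[r[0]:r[1],c[0]:c[1]],(390,390)))
    h=W[(np.hypot(W[...,0]-.504,W[...,1]-.2745)<.015)&(W[...,2]>.03)&(W[...,2]<.115)]
    if len(h): print(n,h.min(0).round(4),h.max(0).round(4))
cv2.imwrite("pics/c4.png",np.hstack(a)); print(manip.get_obs()["tool_pos"])
E
```

```text
wrist [0.4924 0.2645 0.0536] [0.5154 0.2875 0.115 ]
side [0.4906 0.2616 0.0566] [0.5161 0.2851 0.1149]
[0.50446932 0.27534353 0.07103343]
```

View pics/c4.png

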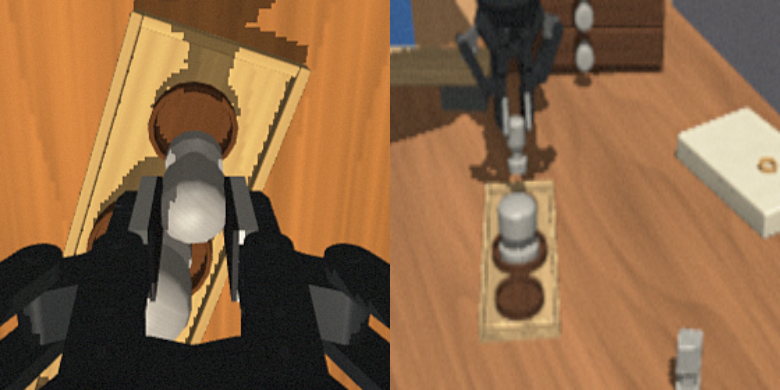

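The small stake hangs upright above its collar (wrist crop 193,190; collar behind it at 193,120), and the large one stands in its own. I lower it.

>>> arm_command --linear '[[0,0,0.8],[0,0,0.8],[0,0,0.5],[0,0,0.14],[0,0,0],[0,0,0]]' --twist '[[0,0,0],[0,0,0],[0,0,0],[0,0,0],[0,0,0],[0,0,0]]' --gripper '[-1,-1,-1,-1,-1,-1]'

```text
clock: 17.88
tool_pos: [0.5035, 0.2746, 0.0256]
ee_rot: [-2.221, -2.221, 0.001]
force: [-2.2, -1.5, 7.2]
grip_width: 0.0207
grip_force: 59.9
```

>>> arm_command --linear '[[0,0,0],[0,0,0],[0,0,0],[0,0,-0.5],[0,0,-1],[0,0,-1],[0,0,-1],[0,0,-1],[-0.94,0.13,0],[-0.94,0.13,0]]' --twist '[[0,0,0],[0,0,0],[0,0,0],[0,0,0],[0,0,0],[0,0,0],[0,0,0],[0,0,0],[0,0,0],[0,0,0]]' --gripper '[1,1,1,1,1,1,1,1,1,1]'

```text
clock: 19.12
tool_pos: [0.5089, 0.2358, 0.1151]
ee_rot: [-2.221, -2.222, 0.001]
force: [-0.2, 0.8, -0.5]
grip_width: 0.0855
grip_force: 0.0
```

>>> arm_command --linear '[[-0.94,0.13,0],[-0.94,0.13,0],[-0.94,0.13,0],[-0.94,0.13,0],[-0.94,0.13,0],[-0.94,0.13,0],[-0.94,0.13,0],[-0.94,0.13,0],[-0.94,0.13,0],[-0.94,0.13,0]]' --twist '[[0,0,0],[0,0,0],[0,0,0],[0,0,0],[0,0,0],[0,0,0],[0,0,0],[0,0,0],[0,0,0],[0,0,0]]' --gripper '[1,1,1,1,1,1,1,1,1,1]'

```text
clock: 20.38
tool_pos: [0.5353, 0.048, 0.1154]
ee_rot: [-2.221, -2.221, 0.0]
force: [-0.0, 0.5, 0.1]
grip_width: 0.0854
grip_force: 0.0
```

>>> arm_command --linear '[[-0.94,0.13,0],[-0.94,0.13,0],[-0.94,0.13,0],[-0.94,0.13,0],[-0.94,0.13,0],[-0.94,0.13,0],[-0.94,0.13,0],[-0.94,0.13,0],[-0.94,0.13,0],[-0.94,0.13,0]]' --twist '[[0,0,0],[0,0,0],[0,0,0],[0,0,0],[0,0,0],[0,0,0],[0,0,0],[0,0,0],[0,0,0],[0,0,0]]' --gripper '[1,1,1,1,1,1,1,1,1,1]'

```text
clock: 21.62
tool_pos: [0.5613, -0.1401, 0.1154]
ee_rot: [-2.221, -2.221, 0.0]
force: [0.3, -0.5, 0.6]
grip_width: 0.0857
grip_force: 0.0
```

>>> arm_command --linear '[[-0.94,0.13,0],[-0.94,0.13,0],[-0.94,0.13,0],[-0.94,0.13,0],[-0.94,0.13,0],[-0.94,0.13,0],[-0.94,0.13,0],[-0.94,0.13,0],[0,0,0],[0,0,0]]' --twist '[[0,0,0],[0,0,0],[0,0,0],[0,0,0],[0,0,0],[0,0,0],[0,0,0],[0,0,0],[0,0,0],[0,0,0]]' --gripper '[1,1,1,1,1,1,1,1,1,1]'

```text
clock: 22.88
tool_pos: [0.5818, -0.2891, 0.1152]
ee_rot: [-2.221, -2.221, -0.0]
force: [-0.1, 0.4, -0.1]
grip_width: 0.0856
grip_force: 0.0
```

```bash
python3 m.py .588 -.328 .03
```

```text
wrist stake (588.4190063476562, -328.3721008300781) 18.06407928466797 1558 0.055553136048297196
scene [169. 176.] 295 [ 0.4646 -0.3277  0.0506] 0.0571
scene [412. 189.] 410 [0.4819 0.2    0.0561] 0.0682
scene [450. 200.] 131 [0.5056 0.2745 0.0535] 0.0629
scene [151. 224.] 234 [ 0.5904 -0.3273  0.0503] 0.0567
scene [286. 227.] 181 [ 0.5852 -0.0577  0.0504] 0.0567
scene [219. 229.] 167 [ 0.5956 -0.1878  0.0503] 0.0564
[ 0.58188957 -0.28866821  0.11539437] 22.975
```

>>> arm_command --linear '[[-0.99,0.16,0],[-0.99,0.16,0],[0,0,0.83],[0,0,0.83],[0,0,0.83],[0,0,0.83],[0,0,0.83],[0,0,0.83],[0,0,0],[0,0,0]]' --twist '[[0,0,0],[0,0,0],[0,0,0],[0,0,0],[0,0,0],[0,0,0],[0,0,0],[0,0,0],[0,0,0],[0,0,0]]' --gripper '[1,1,1,1,1,1,1,1,1,1]'

```text
clock: 24.22
tool_pos: [0.5886, -0.329, 0.0162]
ee_rot: [2.221, 2.221, 0.0]
force: [0.5, -0.4, -0.0]
grip_width: 0.0854
grip_force: 0.0
```

>>> arm_command --linear '[[0,0,0],[0,0,0],[0,0,0],[0,0,0],[0,0,0],[0,0,0],[0,0,0]]' --twist '[[0,0,0],[0,0,0],[0,0,0],[0,0,0],[0,0,0],[0,0,0],[0,0,0]]' --gripper '[-1,-1,-1,-1,-1,-1,-1]'

```text
clock: 25.1
tool_pos: [0.5887, -0.329, 0.0166]
ee_rot: [2.221, 2.221, 0.0]
force: [-0.6, 0.9, 5.4]
grip_width: 0.0331
grip_force: 59.2
```

>>> arm_command --linear '[[0,0,-0.9],[0,0,-0.9],[0,0,-0.9],[0,0,-0.9],[0,0,-0.9],[0,0,-0.9],[0.91,-0.27,0],[0.91,-0.27,0],[0.91,-0.27,0],[0.91,-0.27,0]]' --twist '[[0,0,0],[0,0,0],[0,0,0],[0,0,0],[0,0,0],[0,0,0],[0,0,0],[0,0,0],[0,0,0],[0,0,0]]' --gripper '[-1,-1,-1,-1,-1,-1,-1,-1,-1,-1]'

```text
clock: 26.35
tool_pos: [0.5663, -0.255, 0.1235]
ee_rot: [-2.221, -2.221, 0.0]
force: [-0.2, -0.2, -2.8]
grip_width: 0.033
grip_force: 60.3
```

>>> arm_command --linear '[[0.91,-0.27,0],[0.91,-0.27,0],[0.91,-0.27,0],[0.91,-0.27,0],[0.91,-0.27,0],[0.91,-0.27,0],[0.91,-0.27,0],[0.91,-0.27,0],[0.91,-0.27,0],[0.91,-0.27,0]]' --twist '[[0,0,0],[0,0,0],[0,0,0],[0,0,0],[0,0,0],[0,0,0],[0,0,0],[0,0,0],[0,0,0],[0,0,0]]' --gripper '[-1,-1,-1,-1,-1,-1,-1,-1,-1,-1]'

```text
clock: 27.6
tool_pos: [0.5124, -0.0728, 0.1238]
ee_rot: [-2.221, -2.221, 0.0]
force: [0.7, -0.5, -2.1]
grip_width: 0.0326
grip_force: 60.3
```

>>> arm_command --linear '[[0.91,-0.27,0],[0.91,-0.27,0],[0.91,-0.27,0],[0.91,-0.27,0],[0.91,-0.27,0],[0.91,-0.27,0],[0.91,-0.27,0],[0.91,-0.27,0],[0,0,0],[0,0,0]]' --twist '[[0,0,0],[0,0,0],[0,0,0],[0,0,0],[0,0,0],[0,0,0],[0,0,0],[0,0,0],[0,0,0],[0,0,0]]' --gripper '[-1,-1,-1,-1,-1,-1,-1,-1,-1,-1]'

```text
clock: 28.85
tool_pos: [0.4696, 0.0717, 0.1238]
ee_rot: [2.221, 2.222, -0.0]
force: [0.5, -0.3, -1.5]
grip_width: 0.0325
grip_force: 60.3
```

>>> arm_command --linear '[[0.91,-0.23,0],[0.91,-0.23,0],[0.91,-0.23,0],[0,0,0.9],[0,0,0.9],[0,0,0.9],[0,0,0],[0,0,0]]' --twist '[[0,0,0],[0,0,0],[0,0,0],[0,0,0],[0,0,0],[0,0,0],[0,0,0],[0,0,0]]' --gripper '[-1,-1,-1,-1,-1,-1,-1,-1]'

```text
clock: 29.85
tool_pos: [0.4562, 0.126, 0.0703]
ee_rot: [2.222, 2.221, 0.001]
force: [0.0, 0.1, -1.5]
grip_width: 0.033
grip_force: 60.3
```

```bash
python3 - <<'E'
from h import *
a=[]
for n,(r,c) in {"wrist":((0,400),(120,520)),"side":((90,230),(200,340))}.items():
    im,W=cloud(n); a.append(cv2.resize(im[r[0]:r[1],c[0]:c[1]],(390,390)))
cv2.imwrite("pics/c5.png",np.hstack(a)); print(manip.get_obs()["tool_pos"])
E
```

```text
[0.45644037 0.12620253 0.07057579]
```

View pics/c5.png

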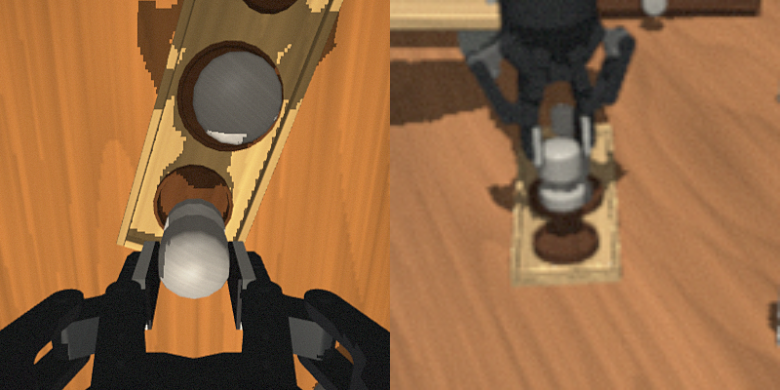

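The medium stake is upright above its collar (wrist crop 195,255; collar 195,195), and the large one sits in its collar at (235,95). I lower it.

>>> arm_command --linear '[[0.02,-0.04,0.8],[0,0,0.8],[0,0,0.5],[0,0,0.13],[0,0,0],[0,0,0]]' --twist '[[0,0,0],[0,0,0],[0,0,0],[0,0,0],[0,0,0],[0,0,0]]' --gripper '[-1,-1,-1,-1,-1,-1]'

```text
clock: 30.7
tool_pos: [0.4554, 0.1267, 0.0256]
ee_rot: [2.221, 2.221, 0.001]
force: [-0.4, 0.7, -1.0]
grip_width: 0.0329
grip_force: 60.5
```

Little or no contact yet, so I go down another 0.6 mm, release, then rise and back off.

>>> arm_command --linear '[[0,0,0.03],[0,0,0],[0,0,0],[0,0,0],[0,0,0],[0,0,-0.5],[0,0,-1],[0,0,-1],[0,0,-1],[0,0,-1]]' --twist '[[0,0,0],[0,0,0],[0,0,0],[0,0,0],[0,0,0],[0,0,0],[0,0,0],[0,0,0],[0,0,0],[0,0,0]]' --gripper '[-1,-1,1,1,1,1,1,1,1,1]'

```text
clock: 31.95
tool_pos: [0.455, 0.1266, 0.1159]
ee_rot: [2.221, 2.221, 0.001]
force: [-0.1, 0.5, -0.4]
grip_width: 0.0856
grip_force: 0.0
```

>>> arm_command --linear '[[-1,0,-1],[-1,0,-1],[-1,0,-1],[-1,0,-1],[-1,0,0],[-1,0,0],[-1,0,0],[-1,0,0],[0,0,0],[0,0,0]]' --twist '[[0,0,0],[0,0,0],[0,0,0],[0,0,0],[0,0,0],[0,0,0],[0,0,0],[0,0,0],[0,0,0],[0,0,0]]' --gripper '[1,1,1,1,1,1,1,1,1,1]'

```text
clock: 33.2
tool_pos: [0.4549, -0.0331, 0.1949]
ee_rot: [-2.222, -2.221, -0.001]
force: [0.3, 0.2, -0.3]
grip_width: 0.0855
grip_force: 0.0
```

```bash
python3 - <<'E'
from h import *
for n in ["scene","side","wrist"]:
    im,W=cloud(n)
    if n=="scene": cv2.imwrite("pics/f.png",cv2.resize(im[130:260,130:490],None,fx=2.2,fy=2.2,interpolation=cv2.INTER_CUBIC))
    m=((W[...,2]>.044)&(W[...,2]<.075)&(W[...,0]>.3)&(W[...,0]<.7)&(W[...,1]>-.4)&(W[...,1]<.33)).astype(np.uint8)
    k,l,s,c=cv2.connectedComponentsWithStats(m)
    for i in range(1,k):
        if s[i,4]>20:
            p=W[l==i]; print(n,c[i].round(),s[i,4],((p.min(0)+p.max(0))/2).round(4),p[:,2].max().round(4))
E
```

```text
scene [169. 176.] 307 [ 0.4643 -0.3273  0.0505] 0.0568
scene [377. 180.] 230 [0.4581 0.1271 0.0545] 0.0651
scene [412. 189.] 407 [0.4813 0.2    0.056 ] 0.0679
scene [450. 200.] 129 [0.5057 0.2744 0.0533] 0.0625
scene [286. 227.] 180 [ 0.5847 -0.0576  0.0504] 0.0567
scene [219. 229.] 175 [ 0.5959 -0.1881  0.0504] 0.0566
side [261. 132.] 78 [0.5011 0.2711 0.0546] 0.0646
side [261. 146.] 254 [0.4772 0.1968 0.0562] 0.0681
side [261. 162.] 185 [0.4536 0.1252 0.0554] 0.0665
side [345. 193.] 133 [ 0.5817 -0.059   0.0512] 0.0582
side [381. 229.] 206 [ 0.5926 -0.1888  0.0511] 0.0581
side [355. 304.] 611 [ 0.4615 -0.3288  0.051 ] 0.0579
wrist [320.   7.] 577 [0.4556 0.1152 0.0541] 0.0639
wrist [449. 206.] 725 [ 0.5834 -0.0572  0.05  ] 0.056
```

View pics/f.png

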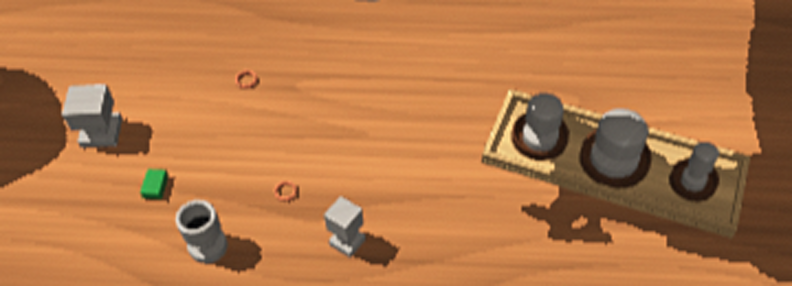

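All three domed stakes stand upright in their collars at (540,120), (617,145) and (695,170). Their centres are within about 3 mm of the collars and their top heights fit. The look-alikes haven't moved, so I hand in.

```bash
python3 -c "
from workcell import manip
print(manip.job_done())"
```

```text
the job is handed in; nothing more can be done
None
```

The job is handed in at about 33 s of the 80 s allowed: the last pictures show all three domed stakes standing upright in their matching collars and the three look-alikes where they were, but the hand-in call returned no verdict.

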